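# Free the stuck cap of the ground-check chamber

### The job

The blue screw cap on the ground-check unit's desiccant chamber is stuck on its seal: break it loose with a short firm anticlockwise twist, spin it off its thread, and set it down, open side down, on the floor of the steel dish without dropping it. The threaded neck is thin, brittle plastic, so never push, pull or lever on it hard: let the cap climb as it turns and lift it only once it is free of the thread. Leave the other things on the table where they are.

Things in the scene. Friction and masses are not known exactly. Their poses are not given: they have to be found in the camera images.
- cap: Round blue ribbed screw cap, 60 mm across, 30 mm high, about 70 g, hard plastic, closed on top with a white index line. Origin: centre of its lower, open edge; z up its axis, x along the index line. Right-hand thread: it comes off anticlockwise seen from above. Screwed on, its edge is 100 to 101 mm over the table. On the thread it can shift or tip by under 1 mm; it stays where it is when let go.
- checker: Ground-check unit fixed to the table: cream case 130 x 180 x 55 mm (x, y, z), display and keys on top. Origin: centre of its underside, z up. The white chamber stands upright on it, its axis at x 0, y +35 mm of this frame: 56 mm across from 55 to 81 mm height, then a neck 45 mm across (54 mm over the thread) up to its mouth; 15 mm of bare neck show below the tight cap.
- dish: Round shallow steel parts dish with a grey lining, fixed to the table; 160 mm across the rim, 16 mm high, flat floor 138 mm across, 3 mm above the origin. Origin: centre of its underside.
- sonde: Bystander, loose: cream plastic radiosonde sensor housing 65 x 95 x 34 mm with a thin sensor boom along +y. Origin: centre of its underside.
- lug: Bystander, loose: copper ground lug about 56 mm long, 24 mm wide, lying flat. Origin: under the hole of its eye.
- valve_cap: Bystander, loose: small red rubber valve cap, 24 mm across, 22 mm high, standing upright. Origin: centre of its underside.
- spanner: Bystander, loose: steel spanner 160 mm long lying flat on the table along its x axis. Origin: about the middle of its underside.
- thread (a point): Point on the chamber's axis at the tight cap's lower edge, 100 mm high. Turning: stuck, about 0.5 to 1 N m for the first 0.3 to 0.6 rad, easing to under 0.2 N m by 1 rad; the cap comes free after 3.4 to 3.75 rad in all, several grasps. As it turns it climbs by itself, at most 4 mm per rad: the pitch is not known, follow it by the push felt on the hand.
- neck_mouth (a point): Centre of the neck's mouth with its black rubber seal, 125 mm high; a cap whose edge is above 130 mm is clear of it. The tight cap squeezes the seal with about 40 N, which vanishes as it comes loose. The thin neck stands about 40 N of added push, pull or side load while the cap is tight, and about 25 N in all once it is loose (risen 3.5 mm); beyond that it cracks.
Not all that is in view belongs to the job. What is shaped like the cap but brown, orange or turquoise is not meant.

How it is judged (in metres and radians):
On the way, in this order (a step that is already met when the one before it is completed fails the run):
1. the cap is broken loose: turned at least 0.8 rad while still on its thread (angle between the x axis of cap and the x axis of checker, either way round above 0.8 rad and z of cap in the frame of checker below 0.109 m and angle between cap's own z axis and vertical below 0.1 rad), for 0.05 s.
2. the cap is off, held clear above the neck (z of cap in the frame of checker above 0.13 m and contact force between the fingers and cap above 0.5 N), for 0.1 s.
3. the cap stands on the dish's floor while still held (horizontal distance between cap and dish below 0.04 m and z of cap in the frame of dish below 0.006 m and contact force between the fingers and cap above 0.5 N), for 0.05 s.
At the end, for the whole second after the job is handed in: The cap stands upright, open side down, on the floor of the dish, its centre within 40 mm of the dish centre, at rest and released (horizontal distance between cap and dish below 0.04 m and z of cap in the frame of dish below 0.006 m and angle between cap's own z axis and vertical below 0.1 rad and linear speed of cap below 0.02 m/s); the robot touches nothing.
It fails at once if the neck was overloaded (more than 120 N on it, of which the tight cap and its seal make 80 N) (contact force between cap and checker above 120 N).
It fails at once if with the cap loose (risen 3.5 mm or more) the neck was pushed, pulled or levered with more than 25 N (z of cap in the frame of checker above 0.1035 m and contact force between cap and checker above 25 N).
It fails at once if the fingers pressed on the unit or its neck with more than 25 N (contact force between the fingers and checker above 25 N).
It fails at once if another thing was moved more than 15 mm (distance of any of sonde, lug, valve_cap, spanner from where it was at the start of the episode above 0.015 m).
It also fails if it takes over 64 s, if anything falls off the work surface, if the arm or the gripper's body presses on something with over 40 N, if the wrist force passes 120 N, or if a joint passes its speed limit or range.

### The arm

A 6-joint arm with a two-finger parallel gripper is mounted at the origin on the work surface. World frame = base frame: x ahead of the robot, y to its left, z up, the work surface at z = 0. Lengths are in mm, angles in rad, forces in N, time in s.
With the tool pointing down it reaches from about 350 to 975 mm from the base axis. Payload 7.1 kg.
Tool frame: the origin (TCP) lies at the very end of the fingers, on their centre line; the grasp point (between the pads) lies 19 mm behind it; z points along the fingers, y is the line along which they close (so a half turn about z gives the same grasp; the last joint's range is limited). The gripper opens to 88 mm and grips with 3 to 60 N. Pads are 20 mm wide; open, the fingers measure 115 mm over their backs; the gripper's body (75 mm by 178 mm) begins 61 mm behind the grasp point.
Start: joints at [-1.164, 0.423, 1.63, -0, 1.089, -0.019], TCP at [258.171, -569.168, 222.675] pointing down, gripper open.
Joint ranges: [-3, 3], [-0.9, 2.11], [0.09, 2.58], [-1.31, 4.45], [0.11, 2.69], [-2.54, 2.54]. Speed limits (rad/s): [2.39, 2.39, 3.01, 3.14, 3.14, 3.14].

### API

Orientations are given as a unit quaternion [x, y, z, w].
In Python, from workcell import manip, optics gives the robot as it stands. The module is installed in compiled form; this text tells all that it offers.
- The arm moves only by the tool servo_tool, never from a script. Its argument "plan" is a list of rows, each an object of numbers: "dx", "dy", "dz": the shift along the tool's x, y, z in m; "roll": the turn about the tool's z in rad; "hand": the finger opening in m, from 0 to 0.0878. A call has 1 to 10 rows; each row shifts and turns the commanded pose from where the row before left it, along the tool's axes as they then stand; what a row does not reach is not made up. A row lasts 1/10 s, in which the tool goes at most 50 mm and 8.59 degrees, less where a joint would pass 70% of its speed; a pose out of reach is approached as far as the arm can. A call with a gripper value outside its range is refused whole. The fingers move at their own pace and stop on an object; "squeeze" is the grip in N (left out, the last holds). Time passes only in rows, so rows that do not move let the fingers close. It gives the time, the measured TCP pose, the force, the opening and the grip force at its end, in the units of the state.
- manip.observe(): the state, without advancing time (a new reading comes with each control period).
- optics.get_image(name): name is "scene" or "top" or "wrist"; returns a dict with "image" (420x560x3 uint8, red, green, blue), "fx", "fy", "cx", "cy" (pixels), "dist_coeffs" ([k1, k2, p1, p2, k3] as OpenCV has them; the pictures are not rectified), "rvec" (rotation vector, rad) and "tvec" (3), from world to camera coordinates, as OpenCV has them. Camera axes: x right, y down, z forward; pixel columns grow to the right and rows downward; lengths in mm; the calibration is good to about 2 mm. A picture is of the moment at which its call begins. There is no depth.
- manip.close_job(): hands the job in; it is judged then, once.
The state is a dict: "t": time; "joint_pos": joint angles; "joint_velocities": joint speeds; "effort": joint torques, N m; "eef_pos": TCP position; "orientation": TCP orientation; "contact_force": force on the tool from outside, world axes, zero at the start; "wrist_torque": the same for the moment, N m; "opening": finger opening in mm; "gripper_force": force on a finger pad.
Only numpy, scipy, OpenCV 4.12 (cv2) and the standard library are available. Lean on these libraries where they do the work, as an engineer would, in place of code of your own. Each camera call takes 0.05 s, during which the arm holds its last target. There are 200 camera calls.

## Working session

There is one attempt and no reset: what is moved stays moved. The work goes in short steps, Python scripts to look and compute and a tool call to move; the robot and the scene stay as the last step left them, time stands still between calls to the robot, and variables do not carry over. Pictures are saved under pics/ and viewed, at most 10 in all, crops included, and the job is handed in when it is done.

Besides the shell and the picture viewer there is one more tool, called after "Call:" by a JSON object that holds its "method" and its "body". servo_tool: Moves the arm, as the interface text tells. Its arguments: {"type":"object","properties":{"plan":{"type":"array"},"squeeze":{"type":"number"}},"required":["plan"]}

```bash
mkdir -p pics
cat > h.py <<'E'
import numpy as np, cv2
from workcell import manip, optics
def snap(n,f):
    d=optics.get_image(n); cv2.imwrite('pics/'+f+'.png',d['image'][:,:,::-1]); np.save('pics/'+f+'.npy',d,allow_pickle=True); return d
def load(f): return np.load('pics/'+f+'.npy',allow_pickle=True).item()
def ray(d,u,v,z):
    K=np.array([[d['fx'],0,d['cx']],[0,d['fy'],d['cy']],[0,0,1]]);R,_=cv2.Rodrigues(np.array(d['rvec'],float))
    p=cv2.undistortPoints(np.array([[[u,v]]],float),K,np.array(d['dist_coeffs'],float))[0,0]
    c=-R.T@np.array(d['tvec'],float).ravel(); r=R.T@np.array([p[0],p[1],1]); return c+r*(z-c[2])/r[2]
E
python3 - <<'E'
from h import *
a=snap('scene','s0');b=snap('top','t0')
s=manip.observe();print({k:np.round(v,3) for k,v in s.items()})
E
```

```text
{'t': np.float64(0.1), 'joint_pos': array([-1.164,  0.424,  1.631, -0.   ,  1.089, -0.019]), 'joint_velocities': array([ 0.001, -0.001, -0.002,  0.001,  0.   , -0.   ]), 'effort': array([ 2.0000e-03, -5.4562e+01, -2.7433e+01,  6.5000e-02,  1.9000e-02,
       -0.0000e+00]), 'eef_pos': array([ 257.976, -568.704,  221.956]), 'orientation': array([ 0.977,  0.211, -0.   , -0.001]), 'contact_force': array([ 0.482, -0.725, -0.221]), 'wrist_torque': array([ 0.004, -0.009,  0.055]), 'gripper_force': np.float64(0.0), 'opening': np.float64(87.577)}
```

View pics/t0.png

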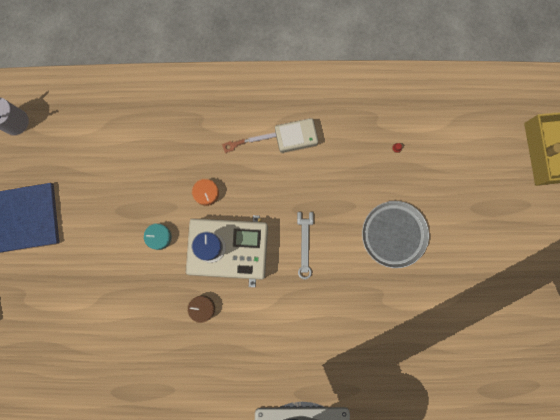

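View pics/s0.png

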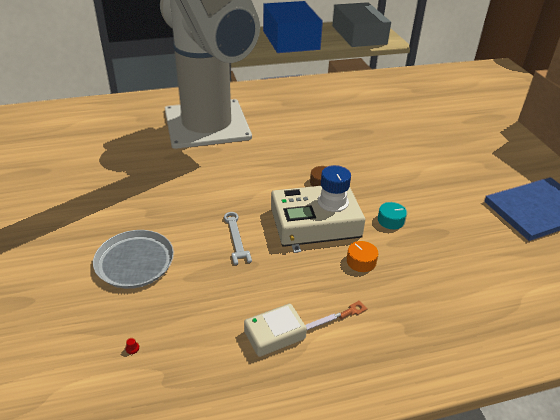

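Candidates (top image): blue on the chamber at (207,246), orange at (205,192), turquoise at (157,237) and brown at (201,309). The blue one on the white chamber is the one wanted. The dish is at (396,235) and the spanner lies between it and the unit at (305,245).

Run:
```python
from h import *
d=load('t0');im=d['image']
hsv=cv2.cvtColor(im,cv2.COLOR_RGB2HSV)
m=cv2.inRange(hsv,(105,120,30),(130,255,255));m[:, :150]=0;m[:,260:]=0
n,l,st,c=cv2.connectedComponentsWithStats(m);i=1+np.argmax(st[1:,4]);print(st[i],c[i])
x,y,w,h=st[i][:4]
print('cap top',ray(d,x+w/2-.5,y+h/2-.5,130), ray(d,x,y+h/2,130)-ray(d,x+w,y+h/2,130))
for p,z in [((396,235),16),((363.5,235),16),((429,235),16),((396,201),16),((396,268.5),16)]: print('dish',ray(d,*p,z))
for p in [(190,220),(266,222),(187,275),(265,278)]: print('case',ray(d,*p,55))
print('idx',ray(d,206,236,130),ray(d,206.5,244,130))
for p in [(205,192),(157,237),(201,309),(305,215),(305,272)]:print(ray(d,*p,20))
cv2.imwrite('pics/crop.png',cv2.resize(im[200:300,170:280,::-1],None,fx=6,fy=6,interpolation=cv2.INTER_CUBIC))
```

```text
[193 233  26  26 233] [204.69098712 246.67811159]
cap top [475.81013617 205.30066536 130.        ] [ 0.26623188 55.5469225   0.        ]
dish [ 503.2086407 -225.9017657   16.       ]
dish [ 503.87677149 -148.95499459   16.        ]
dish [ 502.47844365 -304.55583828   16.        ]
dish [ 584.14661428 -228.70971217   16.        ]
dish [ 424.64552726 -223.39967528   16.        ]
case [538.29839313 253.58028335  55.        ]
case [532.5060435   79.13800848  55.        ]
case [413.00991021 258.74210762  55.        ]
case [405.65952144  81.8291812   55.        ]
idx [496.02618604 204.43979018 130.        ] [478.98702276 203.19583283 130.        ]
[608.65544036 225.39090562  20.        ]
[502.052948   338.34972826  20.        ]
[334.17736316 231.9783401   20.        ]
[551.85773857 -11.57094144  20.        ]
[418.45117022  -9.95274758  20.        ]
```

View pics/crop.png

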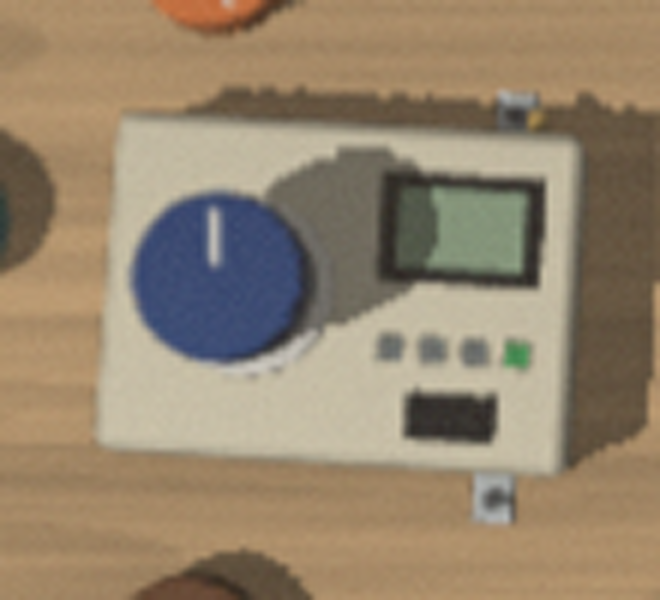

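The crop confirms the blue cap, with its index line along about +x and its top centre near world (474, 203). Moving above it now.

Call:
{"method": "servo_tool", "body": {"plan": [{"dx": 0.03, "dy": -0.036}, {"dx": 0.03, "dy": -0.036}, {"dx": 0.03, "dy": -0.036}, {"dx": 0.03, "dy": -0.036}, {"dx": 0.03, "dy": -0.036}, {"dx": 0.03, "dy": -0.036}, {"dx": 0.03, "dy": -0.036}, {"dx": 0.03, "dy": -0.036}, {"dx": 0.03, "dy": -0.036}, {"dx": 0.03, "dy": -0.036}]}}

```text
invalid input
```

Call:
{"method": "servo_tool", "body": {"plan": [{"dx": 0.03, "dy": -0.036}, {"dx": 0.03, "dy": -0.036}, {"dx": 0.03, "dy": -0.036}, {"dx": 0.03, "dy": -0.036}, {"dx": 0.03, "dy": -0.036}, {"dx": 0.03, "dy": -0.036}, {"dx": 0.03, "dy": -0.036}, {"roll": 0}, {"roll": 0}, {"roll": 0}]}}

```text
invalid input
```

Run:
```python
from h import *
d=snap('wrist','w1');s=manip.observe();print({k:np.round(v,3) for k,v in s.items()})
```

```text
{'t': np.float64(0.15), 'joint_pos': array([-1.164,  0.424,  1.63 , -0.   ,  1.089, -0.019]), 'joint_velocities': array([-0.001, -0.004, -0.003,  0.001,  0.001,  0.   ]), 'effort': array([-3.0000e-03, -5.4499e+01, -2.7392e+01,  6.4000e-02,  2.0000e-02,
       -0.0000e+00]), 'eef_pos': array([ 257.998, -568.802,  222.075]), 'orientation': array([ 0.977,  0.211, -0.   , -0.001]), 'contact_force': array([-0.098,  0.799, -0.017]), 'wrist_torque': array([-0.031, -0.031, -0.03 ]), 'gripper_force': np.float64(0.0), 'opening': np.float64(87.448)}
```

View pics/w1.png

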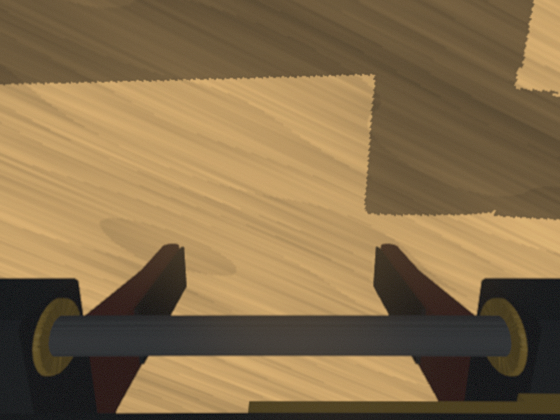

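The call was refused and the arm has not moved: the view shows only the open fingers (tips near (180,250) and (385,250)) over bare table. I'll retry with every field filled in.

Call:
{"method": "servo_tool", "body": {"plan": [{"dx": 0.03, "dy": -0.036, "dz": 0, "roll": 0, "hand": 0.087}, {"dx": 0.03, "dy": -0.036, "dz": 0, "roll": 0, "hand": 0.087}, {"dx": 0.03, "dy": -0.036, "dz": 0, "roll": 0, "hand": 0.087}, {"dx": 0.03, "dy": -0.036, "dz": 0, "roll": 0, "hand": 0.087}, {"dx": 0.03, "dy": -0.036, "dz": 0, "roll": 0, "hand": 0.087}, {"dx": 0.03, "dy": -0.036, "dz": 0, "roll": 0, "hand": 0.087}, {"dx": 0.03, "dy": -0.036, "dz": 0, "roll": 0, "hand": 0.087}, {"dx": 0.03, "dy": -0.036, "dz": 0, "roll": 0, "hand": 0.087}, {"dx": 0.03, "dy": -0.036, "dz": 0, "roll": 0, "hand": 0.087}, {"dx": 0.03, "dy": -0.036, "dz": 0, "roll": 0, "hand": 0.087}]}}

```text
t: 1.15
eef_pos: [382.7, -115.6, 222.8]
orientation: [0.977, 0.211, 0.0, 0.0]
contact_force: [1.6, 0.0, 0.1]
opening: 87.1
gripper_force: 0.0
```

Call:
{"method": "servo_tool", "body": {"plan": [{"dx": 0.0306, "dy": -0.0361, "dz": 0, "roll": 0, "hand": 0.087}, {"dx": 0.0306, "dy": -0.0361, "dz": 0, "roll": 0, "hand": 0.087}, {"dx": 0.0306, "dy": -0.0361, "dz": 0, "roll": 0, "hand": 0.087}, {"dx": 0.0306, "dy": -0.0361, "dz": 0, "roll": 0, "hand": 0.087}, {"dx": 0.0306, "dy": -0.0361, "dz": 0, "roll": 0, "hand": 0.087}, {"dx": 0.0306, "dy": -0.0361, "dz": 0, "roll": 0, "hand": 0.087}, {"dx": 0.0306, "dy": -0.0361, "dz": 0, "roll": 0, "hand": 0.087}, {"dx": 0, "dy": 0, "dz": 0, "roll": 0, "hand": 0.087}, {"dx": 0, "dy": 0, "dz": 0, "roll": 0, "hand": 0.087}]}}

```text
t: 2.05
eef_pos: [472.9, 201.8, 222.1]
orientation: [0.977, 0.212, -0.001, 0.0]
contact_force: [0.6, -0.0, -1.3]
opening: 87.1
gripper_force: 0.0
```

Run:
```python
from h import *
d=snap('wrist','w2');s=manip.observe();print({k:np.round(v,3) for k,v in s.items() if k in('eef_pos','orientation','joint_pos','contact_force')})
```

```text
{'joint_pos': array([ 0.379,  0.261,  1.873, -0.   ,  1.009,  1.523]), 'eef_pos': array([472.629, 200.826, 222.169]), 'orientation': array([ 0.977,  0.212, -0.001,  0.   ]), 'contact_force': array([-0.826, -0.979, -0.317])}
```

View pics/w2.png

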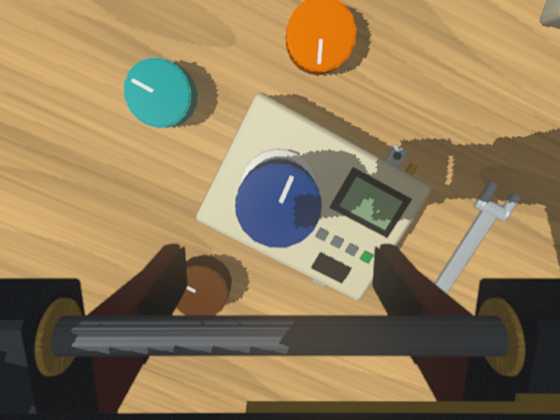

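The cap's top shows at about (278,205), spanning columns 236–321 and rows 164–247. The measured position noise is about 1 mm.

Run:
```python
from h import *
d=load('w2');im=d['image'];hsv=cv2.cvtColor(im,cv2.COLOR_RGB2HSV)
m=cv2.inRange(hsv,(108,100,20),(128,255,255));m[270:]=0;m[:,340:]=0
m=cv2.morphologyEx(m,cv2.MORPH_OPEN,np.ones((3,3)))
c=max(cv2.findContours(m,0,1)[0],key=cv2.contourArea);hl=cv2.convexHull(c)
print(cv2.boundingRect(hl),cv2.fitEllipse(hl))
P=np.array([ray(d,*p[0],130)[:2] for p in hl]);print(cv2.minEnclosingCircle(P.astype(np.float32)))
(e,_,_)=cv2.fitEllipse(hl);print(ray(d,*e,130))
a,b=ray(d,282,202,130),ray(d,291,178,130);print(np.arctan2(*(b-a)[1::-1]))
for p in [(259,95),(430,187),(198,217),(359,299)]: print(ray(d,*p,55))
```

```text
(236, 164, 83, 83) ((278.000244140625, 204.76138305664062), (83.35453033447266, 84.64922332763672), 89.21875762939453)
((478.63214111328125, 204.8084259033203), 30.086650848388672)
[479.42269725 205.32730054 130.        ]
0.08064947207462186
[542.53876381 251.99780682  55.        ]
[534.24261322  81.47151178  55.        ]
[422.09663221 259.66482427  55.        ]
[410.27879749  87.88810923  55.        ]
```

Call:
{"method": "servo_tool", "body": {"plan": [{"dx": 0.0056, "dy": -0.001, "dz": 0, "roll": -0.145, "hand": 0.087}, {"dx": 0, "dy": 0, "dz": 0, "roll": -0.145, "hand": 0.087}, {"dx": 0, "dy": 0, "dz": 0, "roll": -0.145, "hand": 0.087}, {"dx": 0, "dy": 0, "dz": 0, "roll": -0.145, "hand": 0.087}, {"dx": 0, "dy": 0, "dz": 0.03, "roll": -0.145, "hand": 0.087}, {"dx": 0, "dy": 0, "dz": 0.03, "roll": 0, "hand": 0.087}, {"dx": 0, "dy": 0, "dz": 0.03, "roll": 0, "hand": 0.087}, {"dx": 0, "dy": 0, "dz": 0.028, "roll": 0, "hand": 0.087}, {"dx": 0, "dy": 0, "dz": 0, "roll": 0, "hand": 0.087}, {"dx": 0, "dy": 0, "dz": 0, "roll": 0, "hand": 0.087}], "squeeze": 4}}

```text
t: 3.1
eef_pos: [477.9, 203.2, 105.0]
orientation: [0.839, 0.544, -0.001, -0.0]
contact_force: [1.2, 0.6, -0.2]
opening: 86.8
gripper_force: 0.0
```

Call:
{"method": "servo_tool", "body": {"plan": [{"dx": 0, "dy": 0, "dz": 0, "roll": 0, "hand": 0.064}, {"dx": 0, "dy": 0, "dz": 0, "roll": 0, "hand": 0.062}, {"dx": 0, "dy": 0, "dz": 0, "roll": 0, "hand": 0.06}, {"dx": 0, "dy": 0, "dz": 0, "roll": 0, "hand": 0.058}, {"dx": 0, "dy": 0, "dz": 0, "roll": 0, "hand": 0.058}, {"dx": 0, "dy": 0, "dz": 0, "roll": 0, "hand": 0.058}, {"dx": 0, "dy": 0, "dz": 0, "roll": 0, "hand": 0.058}]}}

```text
t: 3.8
eef_pos: [477.7, 204.9, 105.3]
orientation: [0.839, 0.544, -0.0, -0.0]
contact_force: [-3.6, 2.6, 6.1]
opening: 60.0
gripper_force: 4.0
```

```bash
cat > o.py <<'E'
from h import *
s=manip.observe();q=s['orientation'];from scipy.spatial.transform import Rotation as Ro
R=Ro.from_quat(q).as_matrix();F=np.array(s['contact_force'])
print('t',round(float(s['t']),2),'j',np.round(s['joint_pos'],3),'p',np.round(s['eef_pos'],1),'psi',round(float(np.arctan2(R[1,0],R[0,0])),3),'F',np.round(F,1),'Ftool',np.round(R.T@F,1),'M',np.round(s['wrist_torque'],2),'op',round(float(s['opening']),1),'g',round(float(s['gripper_force']),1))
E
python3 o.py
```

```text
t 3.8 j [3.820e-01 4.460e-01 1.938e+00 1.000e-03 7.580e-01 8.010e-01] p [477.7 204.9 105.3] psi 1.151 F [-3.6  2.6  6.1] Ftool [ 1.  -4.3 -6.1] M [0.33 0.67 0.01] op 60.0 g 4.0
```

Call:
{"method": "servo_tool", "body": {"plan": [{"dx": 0, "dy": -0.001, "dz": 0, "roll": 0, "hand": 0.058}, {"dx": 0, "dy": 0, "dz": 0, "roll": 0, "hand": 0.058}, {"dx": 0, "dy": 0, "dz": 0, "roll": 0, "hand": 0.058}]}}

```text
t: 4.1
eef_pos: [477.7, 204.9, 105.2]
orientation: [0.839, 0.544, 0.001, 0.0]
contact_force: [-0.4, -1.7, 6.3]
opening: 60.3
gripper_force: 4.0
```

```bash
python3 o.py
```

```text
t 4.1 j [ 0.382  0.445  1.939 -0.     0.756  0.803] p [477.7 204.9 105.2] psi 1.151 F [-0.4 -1.7  6.3] Ftool [-1.7  0.3 -6.3] M [-0.3   0.02 -0.01] op 60.3 g 4.0
```

Call:
{"method": "servo_tool", "body": {"plan": [{"dx": 0, "dy": -0.001, "dz": 0, "roll": 0, "hand": 0.058}, {"dx": 0, "dy": 0, "dz": 0, "roll": 0, "hand": 0.058}, {"dx": 0, "dy": 0, "dz": 0, "roll": 0, "hand": 0.058}]}}

```text
t: 4.4
eef_pos: [477.7, 205.0, 105.2]
orientation: [0.839, 0.544, 0.001, 0.001]
contact_force: [3.4, -4.6, 2.8]
opening: 60.5
gripper_force: 4.0
```

```bash
python3 o.py
```

```text
t 4.4 j [ 0.383  0.445  1.94  -0.002  0.754  0.804] p [477.7 205.  105.2] psi 1.151 F [ 3.4 -4.6  2.8] Ftool [-2.8  4.9 -2.8] M [-0.74 -0.78 -0.  ] op 60.5 g 4.0
```

Call:
{"method": "servo_tool", "body": {"plan": [{"dx": 0, "dy": 0.001, "dz": 0, "roll": 0, "hand": 0.075}, {"dx": 0, "dy": 0, "dz": 0, "roll": 0, "hand": 0.075}, {"dx": 0, "dy": 0, "dz": 0, "roll": 0.149, "hand": 0.075}, {"dx": 0, "dy": 0, "dz": 0, "roll": 0.149, "hand": 0.075}, {"dx": 0, "dy": 0, "dz": 0, "roll": 0.149, "hand": 0.075}, {"dx": 0, "dy": 0, "dz": 0, "roll": 0.149, "hand": 0.075}, {"dx": 0, "dy": 0, "dz": 0, "roll": 0.149, "hand": 0.075}, {"dx": 0, "dy": 0, "dz": 0, "roll": 0.149, "hand": 0.075}, {"dx": 0, "dy": 0, "dz": 0, "roll": 0.149, "hand": 0.075}, {"dx": 0, "dy": 0, "dz": 0, "roll": 0.149, "hand": 0.075}]}}

```text
t: 5.4
eef_pos: [476.7, 204.9, 104.4]
orientation: [1.0, -0.024, -0.0, 0.0]
contact_force: [0.0, -0.8, -0.3]
opening: 74.8
gripper_force: 0.0
```

Call:
{"method": "servo_tool", "body": {"plan": [{"dx": 0, "dy": 0, "dz": 0, "roll": 0.149, "hand": 0.075}, {"dx": 0, "dy": 0, "dz": 0, "roll": 0.149, "hand": 0.075}, {"dx": 0, "dy": 0, "dz": 0, "roll": 0, "hand": 0.075}, {"dx": 0, "dy": 0, "dz": 0, "roll": 0, "hand": 0.062}, {"dx": 0, "dy": 0, "dz": 0, "roll": 0, "hand": 0.06}, {"dx": 0, "dy": 0, "dz": 0, "roll": 0, "hand": 0.058}, {"dx": 0, "dy": 0, "dz": 0, "roll": 0, "hand": 0.058}, {"dx": 0, "dy": 0, "dz": 0, "roll": 0, "hand": 0.058}]}}

```text
t: 6.2
eef_pos: [477.3, 205.4, 104.7]
orientation: [0.986, -0.168, 0.0, -0.0]
contact_force: [-0.1, 6.2, -2.3]
opening: 60.6
gripper_force: 4.0
```

```bash
python3 o.py
```

```text
t 6.2 j [3.830e-01 4.460e-01 1.939e+00 1.000e-03 7.550e-01 2.292e+00] p [477.3 205.4 104.7] psi -0.338 F [-0.1  6.2 -2.3] Ftool [-2.2 -5.9  2.3] M [0.93 0.05 0.02] op 60.6 g 4.0
```

Call:
{"method": "servo_tool", "body": {"plan": [{"dx": 0, "dy": -0.0013, "dz": 0, "roll": 0, "hand": 0.058}, {"dx": 0, "dy": 0, "dz": 0, "roll": 0, "hand": 0.05}, {"dx": 0, "dy": 0, "dz": 0, "roll": 0, "hand": 0.05}, {"dx": 0, "dy": 0, "dz": 0, "roll": 0, "hand": 0.05}], "squeeze": 55}}

```text
t: 6.6
eef_pos: [477.2, 205.5, 104.6]
orientation: [0.986, -0.169, -0.0, 0.0]
contact_force: [-0.9, -4.8, 1.5]
opening: 59.5
gripper_force: 55.0
```

```bash
python3 o.py
```

```text
t 6.6 j [ 3.840e-01  4.470e-01  1.938e+00 -1.000e-03  7.570e-01  2.294e+00] p [477.2 205.5 104.6] psi -0.339 F [-0.9 -4.8  1.5] Ftool [ 0.8  4.9 -1.5] M [-0.67  0.2   0.08] op 59.5 g 55.0
```

Slightly over-corrected, so I'll take back 0.5 mm and start the twist.

Call:
{"method": "servo_tool", "body": {"plan": [{"dx": 0, "dy": 0.0006, "dz": 0, "roll": -0.08, "hand": 0.05}, {"dx": 0, "dy": 0, "dz": 0, "roll": -0.1, "hand": 0.05}, {"dx": 0, "dy": 0, "dz": 0, "roll": -0.12, "hand": 0.05}, {"dx": 0, "dy": 0, "dz": 0, "roll": 0, "hand": 0.05}]}}

```text
t: 7.0
eef_pos: [477.4, 205.6, 105.3]
orientation: [1.0, -0.018, 0.0, -0.0]
contact_force: [-2.9, -1.3, 7.0]
opening: 59.7
gripper_force: 55.0
```

```bash
python3 o.py
```

```text
t 7.0 j [0.384 0.446 1.938 0.    0.757 1.99 ] p [477.4 205.6 105.3] psi -0.035 F [-2.9 -1.3  7. ] Ftool [-2.9  1.4 -7. ] M [-0.21  0.44  0.69] op 59.7 g 55.0
```

Call:
{"method": "servo_tool", "body": {"plan": [{"dx": 0, "dy": 0, "dz": -0.0008, "roll": -0.1, "hand": 0.05}, {"dx": 0, "dy": 0, "dz": -0.0005, "roll": -0.1, "hand": 0.05}, {"dx": 0, "dy": 0, "dz": -0.0004, "roll": -0.1, "hand": 0.05}, {"dx": 0, "dy": 0, "dz": 0, "roll": 0, "hand": 0.05}]}}

```text
t: 7.4
eef_pos: [477.0, 205.3, 105.9]
orientation: [0.991, 0.131, -0.0, 0.0]
contact_force: [0.5, -1.6, -5.4]
opening: 59.3
gripper_force: 55.0
```

```bash
python3 o.py
```

```text
t 7.4 j [ 0.384  0.444  1.938 -0.     0.759  1.692] p [477.  205.3 105.9] psi 0.262 F [ 0.5 -1.6 -5.4] Ftool [0.1 1.7 5.4] M [-0.2  -0.03  0.21] op 59.3 g 55.0
```

Call:
{"method": "servo_tool", "body": {"plan": [{"dx": 0, "dy": 0, "dz": 0, "roll": -0.1, "hand": 0.05}, {"dx": 0, "dy": 0, "dz": 0, "roll": -0.1, "hand": 0.05}, {"dx": 0, "dy": 0, "dz": 0, "roll": -0.1, "hand": 0.05}, {"dx": 0, "dy": 0, "dz": -0.0002, "roll": -0.1, "hand": 0.05}, {"dx": 0, "dy": 0, "dz": 0, "roll": 0, "hand": 0.05}]}}

```text
t: 7.9
eef_pos: [477.5, 205.4, 106.6]
orientation: [0.946, 0.324, 0.0, 0.0]
contact_force: [0.0, -2.8, -2.1]
opening: 59.8
gripper_force: 55.0
```

```bash
python3 o.py
```

```text
t 7.9 j [ 0.383  0.444  1.938 -0.     0.76   1.295] p [477.5 205.4 106.6] psi 0.659 F [ 0.  -2.8 -2.1] Ftool [-1.7  2.2  2.1] M [-0.54 -0.12  0.02] op 59.8 g 55.0
```

Call:
{"method": "servo_tool", "body": {"plan": [{"dx": 0, "dy": 0, "dz": 0, "roll": -0.1, "hand": 0.05}, {"dx": 0, "dy": 0, "dz": -0.0002, "roll": -0.1, "hand": 0.05}, {"dx": 0, "dy": 0, "dz": -0.0002, "roll": -0.1, "hand": 0.05}, {"dx": 0, "dy": 0, "dz": -0.0002, "roll": -0.1, "hand": 0.05}, {"dx": 0, "dy": 0, "dz": -0.0002, "roll": -0.1, "hand": 0.05}, {"dx": 0, "dy": 0, "dz": -0.0002, "roll": -0.1, "hand": 0.05}, {"dx": 0, "dy": 0, "dz": 0, "roll": 0, "hand": 0.05}]}}

```text
t: 8.6
eef_pos: [477.7, 205.3, 107.6]
orientation: [0.809, 0.588, 0.0, 0.0]
contact_force: [2.0, -2.5, -0.9]
opening: 59.7
gripper_force: 55.0
```

```bash
python3 o.py; python3 -c "
from h import *
d=snap('top','t1');cv2.imwrite('pics/c1.png',cv2.resize(d['image'][200:300,170:280,::-1],None,fx=5,fy=5,interpolation=cv2.INTER_CUBIC))
d=snap('scene','s1')"
```

```text
t 8.6 j [ 3.830e-01  4.420e-01  1.937e+00 -1.000e-03  7.620e-01  6.970e-01] p [477.7 205.3 107.6] psi 1.258 F [ 2.  -2.5 -0.9] Ftool [-1.8  2.6  0.9] M [-0.68 -0.23  0.02] op 59.7 g 55.0
```

View pics/s1.png

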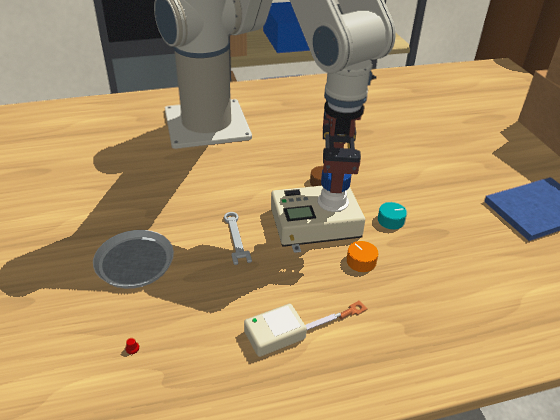

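The fingers hold the cap at (335,180). It has risen 3 mm over 1.6 rad with forces of 3 N or less, so there is no slip. Continuing.

Call:
{"method": "servo_tool", "body": {"plan": [{"dx": 0, "dy": 0.0004, "dz": -0.0002, "roll": -0.1, "hand": 0.05}, {"dx": 0, "dy": 0, "dz": -0.0002, "roll": -0.1, "hand": 0.05}, {"dx": 0, "dy": 0, "dz": -0.0002, "roll": -0.1, "hand": 0.05}, {"dx": 0, "dy": 0, "dz": -0.0002, "roll": -0.1, "hand": 0.05}, {"dx": 0, "dy": 0, "dz": -0.0002, "roll": -0.1, "hand": 0.05}, {"dx": 0, "dy": 0, "dz": -0.0002, "roll": -0.1, "hand": 0.05}, {"dx": 0, "dy": 0, "dz": -0.0002, "roll": -0.1, "hand": 0.05}, {"dx": 0, "dy": 0, "dz": 0, "roll": 0, "hand": 0.05}]}}

```text
t: 9.5
eef_pos: [478.1, 205.4, 109.1]
orientation: [0.558, 0.83, 0.0, 0.0]
contact_force: [1.3, -4.9, -1.5]
opening: 59.2
gripper_force: 55.0
```

```bash
python3 o.py
```

```text
t 9.5 j [ 0.383  0.44   1.936 -0.     0.765 -0.004] p [478.1 205.4 109.1] psi 1.958 F [ 1.3 -4.9 -1.5] Ftool [-5.  -0.6  1.5] M [-0.69 -0.41  0.02] op 59.2 g 55.0
```

Call:
{"method": "servo_tool", "body": {"plan": [{"dx": 0, "dy": 0, "dz": -0.0002, "roll": -0.1, "hand": 0.05}, {"dx": 0, "dy": 0, "dz": -0.0002, "roll": -0.1, "hand": 0.05}, {"dx": 0, "dy": 0, "dz": -0.0002, "roll": -0.1, "hand": 0.05}, {"dx": 0, "dy": 0, "dz": -0.0002, "roll": -0.1, "hand": 0.05}, {"dx": 0, "dy": 0, "dz": -0.0002, "roll": -0.1, "hand": 0.05}, {"dx": 0, "dy": 0, "dz": -0.0002, "roll": -0.1, "hand": 0.05}, {"dx": 0, "dy": 0, "dz": 0, "roll": 0, "hand": 0.05}]}}

```text
t: 10.2
eef_pos: [478.3, 205.5, 110.5]
orientation: [0.288, 0.958, 0.0, 0.001]
contact_force: [1.3, -3.4, -0.2]
opening: 59.8
gripper_force: 55.0
```

```bash
python3 o.py
```

```text
t 10.2 j [ 0.383  0.437  1.935 -0.     0.768 -0.603] p [478.3 205.5 110.5] psi 2.557 F [ 1.3 -3.4 -0.2] Ftool [-2.9 -2.1  0.2] M [-0.56 -0.44  0.  ] op 59.8 g 55.0
```

Call:
{"method": "servo_tool", "body": {"plan": [{"dx": -0.0005, "dy": -0.0003, "dz": -0.0002, "roll": -0.1, "hand": 0.05}, {"dx": 0, "dy": 0, "dz": -0.0002, "roll": -0.1, "hand": 0.05}, {"dx": 0, "dy": 0, "dz": -0.0002, "roll": -0.1, "hand": 0.05}, {"dx": 0, "dy": 0, "dz": -0.0002, "roll": -0.1, "hand": 0.05}, {"dx": 0, "dy": 0, "dz": -0.0002, "roll": -0.1, "hand": 0.05}, {"dx": 0, "dy": 0, "dz": -0.0002, "roll": -0.1, "hand": 0.05}, {"dx": 0, "dy": 0, "dz": 0, "roll": 0, "hand": 0.05}]}}

```text
t: 10.9
eef_pos: [478.6, 205.6, 111.9]
orientation: [-0.007, 1.0, 0.001, 0.001]
contact_force: [0.6, -0.4, 3.3]
opening: 59.5
gripper_force: 55.0
```

```bash
python3 o.py
```

```text
t 10.9 j [ 3.830e-01  4.350e-01  1.934e+00  1.000e-03  7.710e-01 -1.204e+00] p [478.6 205.6 111.9] psi -3.127 F [ 0.6 -0.4  3.3] Ftool [-0.6 -0.4 -3.3] M [ 0.   -0.26  0.03] op 59.5 g 55.0
```

Call:
{"method": "servo_tool", "body": {"plan": [{"dx": 0, "dy": 0, "dz": -0.0002, "roll": -0.1, "hand": 0.05}, {"dx": 0, "dy": 0, "dz": -0.0002, "roll": -0.1, "hand": 0.05}, {"dx": 0, "dy": 0, "dz": -0.0002, "roll": -0.1, "hand": 0.05}, {"dx": 0, "dy": 0, "dz": -0.0002, "roll": -0.1, "hand": 0.05}, {"dx": 0, "dy": 0, "dz": -0.0002, "roll": -0.1, "hand": 0.05}, {"dx": 0, "dy": 0, "dz": 0, "roll": 0, "hand": 0.05}]}}

```text
t: 11.5
eef_pos: [478.7, 205.5, 113.1]
orientation: [-0.255, 0.967, 0.0, 0.001]
contact_force: [0.2, -0.6, 5.8]
opening: 59.6
gripper_force: 55.0
```

```bash
python3 o.py
```

```text
t 11.5 j [ 3.820e-01  4.330e-01  1.934e+00  1.000e-03  7.730e-01 -1.704e+00] p [478.7 205.5 113.1] psi -2.627 F [ 0.2 -0.6  5.8] Ftool [ 0.1 -0.7 -5.8] M [-0.06 -0.07  0.07] op 59.6 g 55.0
```

Call:
{"method": "servo_tool", "body": {"plan": [{"dx": 0, "dy": 0, "dz": -0.001, "roll": 0, "hand": 0.05}, {"dx": 0, "dy": 0, "dz": -0.001, "roll": 0, "hand": 0.05}, {"dx": 0, "dy": 0, "dz": 0, "roll": 0, "hand": 0.05}]}}

```text
t: 11.8
eef_pos: [478.0, 205.1, 114.4]
orientation: [-0.255, 0.967, 0.0, 0.0]
contact_force: [0.6, 1.3, 0.4]
opening: 59.8
gripper_force: 55.0
```

```bash
python3 o.py
```

```text
t 11.8 j [ 3.820e-01  4.310e-01  1.934e+00  1.000e-03  7.770e-01 -1.706e+00] p [478.  205.1 114.4] psi -2.625 F [0.6 1.3 0.4] Ftool [-1.2  0.9 -0.4] M [ 0.37 -0.19 -0.02] op 59.8 g 55.0
```

Force has dropped to zero. Lifting gently in 1 mm steps to see whether it is free.

Call:
{"method": "servo_tool", "body": {"plan": [{"dx": 0, "dy": 0, "dz": -0.001, "roll": 0, "hand": 0.05}, {"dx": 0, "dy": 0, "dz": -0.001, "roll": 0, "hand": 0.05}, {"dx": 0, "dy": 0, "dz": -0.0005, "roll": 0, "hand": 0.05}, {"dx": 0, "dy": 0, "dz": 0, "roll": 0, "hand": 0.05}]}}

```text
t: 12.2
eef_pos: [478.0, 204.9, 116.9]
orientation: [-0.257, 0.967, 0.0, -0.0]
contact_force: [0.7, 1.1, -1.1]
opening: 59.8
gripper_force: 55.0
```

```bash
python3 o.py
```

```text
t 12.2 j [ 0.382  0.427  1.932  0.     0.783 -1.708] p [478.  204.9 116.9] psi -2.623 F [ 0.7  1.1 -1.1] Ftool [-1.1  0.6  1.1] M [ 0.4  -0.2  -0.02] op 59.8 g 55.0
```

It is free: 2.5 mm of lift with only about its own weight on the hand. Lifting clear.

Call:
{"method": "servo_tool", "body": {"plan": [{"dx": 0, "dy": 0, "dz": -0.003, "roll": 0, "hand": 0.05}, {"dx": 0, "dy": 0, "dz": -0.005, "roll": 0, "hand": 0.05}, {"dx": 0, "dy": 0, "dz": -0.008, "roll": 0, "hand": 0.05}, {"dx": 0, "dy": 0, "dz": -0.012, "roll": 0, "hand": 0.05}, {"dx": 0, "dy": 0, "dz": -0.015, "roll": 0, "hand": 0.05}, {"dx": 0, "dy": 0, "dz": -0.015, "roll": 0, "hand": 0.05}, {"dx": 0, "dy": 0, "dz": -0.015, "roll": 0, "hand": 0.05}, {"dx": 0, "dy": 0, "dz": -0.01, "roll": 0, "hand": 0.05}, {"dx": 0, "dy": 0, "dz": 0, "roll": 0, "hand": 0.05}, {"dx": 0, "dy": 0, "dz": 0, "roll": 0, "hand": 0.05}]}}

```text
t: 13.2
eef_pos: [477.9, 204.8, 200.0]
orientation: [-0.257, 0.966, 0.0, 0.0]
contact_force: [-0.5, -0.3, -0.6]
opening: 59.9
gripper_force: 55.0
```

```bash
python3 o.py;python3 -c "
from h import *
d=snap('scene','s2');cv2.imwrite('pics/c2.png',cv2.resize(d['image'][80:280,240:440,::-1],None,fx=2.5,fy=2.5,interpolation=cv2.INTER_CUBIC))"
```

```text
t 13.2 j [ 0.382  0.299  1.88  -0.     0.962 -1.708] p [477.9 204.8 200. ] psi -2.622 F [-0.5 -0.3 -0.6] Ftool [ 0.6 -0.   0.6] M [ 0.11 -0.06  0.04] op 59.9 g 55.0
```

View pics/c2.png

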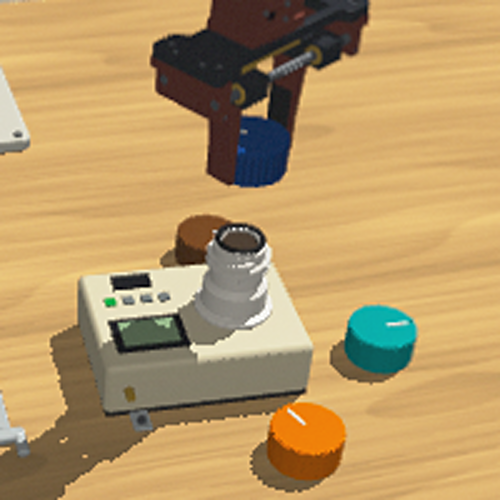

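The neck stands clean and the cap hangs upright at crop (260,150), its edge level with the fingertips. Moving over the dish.

Call:
{"method": "servo_tool", "body": {"plan": [{"dx": 0, "dy": 0, "dz": 0, "roll": 0.13, "hand": 0.05}, {"dx": 0, "dy": 0, "dz": 0, "roll": 0.13, "hand": 0.05}, {"dx": 0, "dy": 0, "dz": 0, "roll": 0.13, "hand": 0.05}, {"dx": 0, "dy": 0, "dz": 0, "roll": 0.13, "hand": 0.05}, {"dx": 0, "dy": 0, "dz": 0, "roll": 0.13, "hand": 0.05}, {"dx": 0, "dy": 0, "dz": 0, "roll": 0.13, "hand": 0.05}, {"dx": -0.003, "dy": -0.009, "dz": 0, "roll": 0, "hand": 0.05}, {"dx": -0.0066, "dy": -0.02, "dz": 0, "roll": 0, "hand": 0.05}]}}

```text
t: 14.05
eef_pos: [479.5, 174.3, 199.2]
orientation: [0.127, 0.992, -0.0, -0.0]
contact_force: [-0.0, -0.0, 0.2]
opening: 59.5
gripper_force: 55.0
```

Call:
{"method": "servo_tool", "body": {"plan": [{"dx": -0.0134, "dy": -0.04, "dz": 0, "roll": 0, "hand": 0.05}, {"dx": -0.0134, "dy": -0.04, "dz": 0, "roll": 0, "hand": 0.05}, {"dx": -0.0134, "dy": -0.04, "dz": 0, "roll": 0, "hand": 0.05}, {"dx": -0.0134, "dy": -0.04, "dz": 0, "roll": 0, "hand": 0.05}, {"dx": -0.0134, "dy": -0.04, "dz": 0, "roll": 0, "hand": 0.05}, {"dx": -0.0134, "dy": -0.04, "dz": 0, "roll": 0, "hand": 0.05}, {"dx": -0.0134, "dy": -0.04, "dz": 0, "roll": 0, "hand": 0.05}, {"dx": -0.0134, "dy": -0.04, "dz": 0, "roll": 0, "hand": 0.05}, {"dx": -0.0134, "dy": -0.04, "dz": 0, "roll": 0, "hand": 0.05}, {"dx": -0.0066, "dy": -0.02, "dz": 0, "roll": 0, "hand": 0.05}]}}

```text
t: 15.05
eef_pos: [504.0, -229.1, 199.4]
orientation: [0.129, 0.992, -0.0, -0.0]
contact_force: [1.1, 0.5, -0.6]
opening: 59.2
gripper_force: 55.0
```

```bash
python3 o.py
```

```text
t 15.05 j [-4.480e-01  3.490e-01  1.808e+00 -1.000e-03  9.850e-01 -1.759e+00] p [ 504.  -229.1  199.4] psi 2.883 F [ 1.1  0.5 -0.6] Ftool [-0.9  0.7  0.6] M [ 0.08 -0.14 -0.06] op 59.2 g 55.0
```

Call:
{"method": "servo_tool", "body": {"plan": [{"dx": 0, "dy": 0.003, "dz": 0.02, "roll": 0, "hand": 0.05}, {"dx": 0, "dy": 0, "dz": 0.035, "roll": 0, "hand": 0.05}, {"dx": 0, "dy": 0, "dz": 0.035, "roll": 0, "hand": 0.05}, {"dx": 0, "dy": 0, "dz": 0.035, "roll": 0, "hand": 0.05}, {"dx": 0, "dy": 0, "dz": 0.03, "roll": 0, "hand": 0.05}, {"dx": 0, "dy": 0, "dz": 0.02, "roll": 0, "hand": 0.05}, {"dx": 0, "dy": 0, "dz": 0.01, "roll": 0, "hand": 0.05}, {"dx": 0, "dy": 0, "dz": 0, "roll": 0, "hand": 0.05}, {"dx": 0, "dy": 0, "dz": 0, "roll": 0, "hand": 0.05}]}}

```text
t: 15.95
eef_pos: [505.7, -223.1, 15.3]
orientation: [0.13, 0.992, -0.0, 0.0]
contact_force: [0.5, -0.3, -1.0]
opening: 59.5
gripper_force: 55.0
```

Call:
{"method": "servo_tool", "body": {"plan": [{"dx": 0, "dy": 0, "dz": 0.002, "roll": 0, "hand": 0.05}, {"dx": 0, "dy": 0, "dz": 0.002, "roll": 0, "hand": 0.05}, {"dx": 0, "dy": 0, "dz": 0.001, "roll": 0, "hand": 0.05}, {"dx": 0, "dy": 0, "dz": 0.001, "roll": 0, "hand": 0.05}, {"dx": 0, "dy": 0, "dz": 0, "roll": 0, "hand": 0.05}]}}

```text
t: 16.45
eef_pos: [505.5, -222.7, 8.9]
orientation: [0.13, 0.992, -0.0, 0.0]
contact_force: [-0.0, 0.8, -0.9]
opening: 59.6
gripper_force: 55.0
```

```bash
python3 o.py
```

```text
t 16.45 j [-0.436  0.648  1.888  0.     0.606 -1.747] p [ 505.5 -222.7    8.9] psi 2.881 F [-0.   0.8 -0.9] Ftool [0.2 0.7 0.9] M [ 0.11 -0.14  0.03] op 59.6 g 55.0
```

Call:
{"method": "servo_tool", "body": {"plan": [{"dx": 0, "dy": 0, "dz": 0.0007, "roll": 0, "hand": 0.05}, {"dx": 0, "dy": 0, "dz": 0.0007, "roll": 0, "hand": 0.05}, {"dx": 0, "dy": 0, "dz": 0.0006, "roll": 0, "hand": 0.05}, {"dx": 0, "dy": 0, "dz": 0, "roll": 0, "hand": 0.05}]}}

```text
t: 16.85
eef_pos: [505.5, -222.6, 6.8]
orientation: [0.13, 0.992, 0.0, -0.0]
contact_force: [-0.2, 0.8, -0.5]
opening: 59.5
gripper_force: 55.0
```

```bash
python3 o.py
```

```text
t 16.85 j [-0.436  0.652  1.888  0.     0.602 -1.746] p [ 505.5 -222.6    6.8] psi 2.881 F [-0.2  0.8 -0.5] Ftool [0.4 0.7 0.5] M [ 0.1  -0.12  0.03] op 59.5 g 55.0
```

Call:
{"method": "servo_tool", "body": {"plan": [{"dx": 0, "dy": 0, "dz": 0.0006, "roll": 0, "hand": 0.05}, {"dx": 0, "dy": 0, "dz": 0.0006, "roll": 0, "hand": 0.05}, {"dx": 0, "dy": 0, "dz": 0, "roll": 0, "hand": 0.05}]}}

```text
t: 17.15
eef_pos: [505.5, -222.7, 6.5]
orientation: [0.13, 0.992, 0.0, 0.0]
contact_force: [-3.1, 1.6, 9.3]
opening: 59.5
gripper_force: 55.0
```

```bash
python3 o.py
```

```text
t 17.15 j [-0.437  0.652  1.888  0.     0.601 -1.747] p [ 505.5 -222.7    6.5] psi 2.881 F [-3.1  1.6  9.3] Ftool [ 3.5  0.8 -9.3] M [0.36 0.23 0.01] op 59.5 g 55.0
```

Call:
{"method": "servo_tool", "body": {"plan": [{"dx": 0, "dy": 0, "dz": 0.0006, "roll": 0, "hand": 0.05}, {"dx": 0, "dy": 0, "dz": 0.0004, "roll": 0, "hand": 0.05}, {"dx": 0, "dy": 0, "dz": 0, "roll": 0, "hand": 0.05}]}}

```text
t: 17.45
eef_pos: [505.6, -222.7, 6.4]
orientation: [0.13, 0.992, 0.0, 0.0]
contact_force: [-5.2, 0.8, 20.9]
opening: 59.9
gripper_force: 55.0
```

```bash
python3 o.py
```

```text
t 17.45 j [-0.437  0.653  1.888  0.     0.601 -1.747] p [ 505.6 -222.7    6.4] psi 2.881 F [-5.2  0.8 20.9] Ftool [  5.3  -0.6 -20.9] M [ 0.62  0.81 -0.02] op 59.9 g 55.0
```

Firm contact with the floor. Easing the push, then releasing and rising.

Call:
{"method": "servo_tool", "body": {"plan": [{"dx": 0, "dy": 0, "dz": -0.001, "roll": 0, "hand": 0.05}, {"dx": 0, "dy": 0, "dz": -0.0004, "roll": 0, "hand": 0.05}, {"dx": 0, "dy": 0, "dz": 0, "roll": 0, "hand": 0.06}, {"dx": 0, "dy": 0, "dz": 0, "roll": 0, "hand": 0.064}, {"dx": 0, "dy": 0, "dz": 0, "roll": 0, "hand": 0.07}, {"dx": 0, "dy": 0, "dz": 0, "roll": 0, "hand": 0.075}, {"dx": 0, "dy": 0, "dz": 0, "roll": 0, "hand": 0.075}, {"dx": 0, "dy": 0, "dz": 0, "roll": 0, "hand": 0.075}]}}

```text
t: 18.25
eef_pos: [505.4, -222.7, 5.9]
orientation: [0.13, 0.992, 0.0, -0.0]
contact_force: [0.5, 0.9, 0.2]
opening: 74.9
gripper_force: 0.0
```

Call:
{"method": "servo_tool", "body": {"plan": [{"dx": 0, "dy": 0, "dz": -0.01, "roll": 0, "hand": 0.075}, {"dx": 0, "dy": 0, "dz": -0.02, "roll": 0, "hand": 0.075}, {"dx": 0, "dy": 0, "dz": -0.03, "roll": 0, "hand": 0.075}, {"dx": 0, "dy": 0, "dz": -0.04, "roll": 0, "hand": 0.075}, {"dx": 0, "dy": 0, "dz": -0.04, "roll": 0, "hand": 0.075}, {"dx": 0, "dy": 0, "dz": -0.04, "roll": 0, "hand": 0.075}, {"dx": 0, "dy": 0, "dz": 0, "roll": 0, "hand": 0.075}, {"dx": 0, "dy": 0, "dz": 0, "roll": 0, "hand": 0.075}, {"dx": 0, "dy": 0, "dz": 0, "roll": 0, "hand": 0.075}]}}

```text
t: 19.15
eef_pos: [504.7, -222.3, 185.3]
orientation: [0.13, 0.992, 0.0, -0.001]
contact_force: [0.1, -0.0, -0.1]
opening: 75.0
gripper_force: 0.0
```

```bash
python3 o.py;python3 -c "
from h import *
d=snap('scene','s3')"
```

```text
t 19.15 j [-0.437  0.365  1.822 -0.     0.956 -1.746] p [ 504.7 -222.3  185.3] psi 2.881 F [ 0.1 -0.  -0.1] Ftool [-0.1  0.   0.1] M [ 0.08 -0.12 -0.03] op 75.0 g 0.0
```

View pics/s3.png

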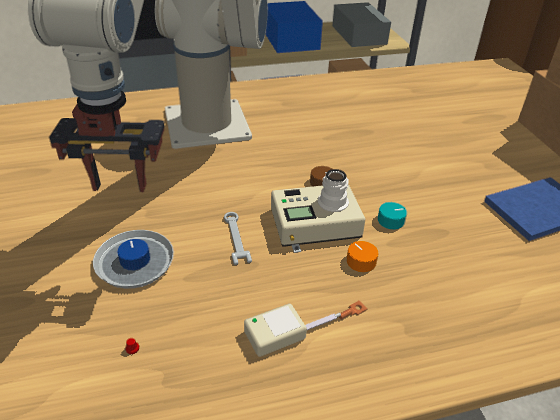

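The cap stands upright in the middle of the dish at (133,253), the gripper is clear and nothing else has moved. Handing in.

```bash
python3 -c "
from workcell import manip
print(manip.close_job())"
```

```text
the job is handed in; nothing more can be done
None
```

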